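# Dial the green filter into the microscope lamp

## Robot

A 7-joint arm with a two-finger parallel gripper is mounted at the origin on the work surface. World frame = base frame: x ahead of the robot, y to its left, z up, the work surface at z = 0. Lengths are in m, angles in rad, forces in N, time in s.
With the tool pointing down it reaches from about 0.375 to 0.925 m from the base axis. Payload 3.1 kg.
Tool frame: the origin (TCP) lies between the finger pads; the fingertips stand 11 mm ahead of it and the grasp point (between the pads) lies 8 mm behind it; z points along the fingers, y is the direction in which the jaws open and shut (so a half turn about z gives the same grasp; the last joint's range is limited). The gripper opens to 85 mm and grips with 20 to 120 N. Pads are 22 mm wide; open, the fingers measure 114 mm over their backs; the gripper's body (76 mm by 85 mm) begins 54 mm behind the grasp point. The pads swing forward as they close: fully open they stand 13 mm farther back than shut.
Start: joints at [1.18, 0.383, 0.044, 1.598, -0.018, 1.161, -0.05], TCP at [0.188, -0.622, 0.242] pointing down, gripper open.
Joint ranges: [-2.61, 2.61], [-0.41, 2.15], [-1.48, 1.57], [0, 2.5], [-1.57, 4.71], [0.05, 1.97], [-2.85, 2.85]. Speed limits (rad/s): [2.79, 2.79, 3.14, 3.14, 3.14, 3.14, 3.14].

## Interface

Orientations are given as a unit quaternion [x, y, z, w].
In Python, from workcell import read_state, eyes, robot, finder gives the robot as it stands. The module is installed in compiled form; this text tells all that it offers.
- The arm moves only by the tool apply_moves, never from a script. Its argument "rows" is a list of rows, each an object of numbers: "fingers": the finger opening in m, from 0 to 0.0854; "x", "y", "z": the shift along the tool's x, y, z in m; "ax", "ay", "az": the turn, a rotation vector about the tool's x, y, z in degrees. A call has 1 to 20 rows; each row shifts and turns the pose as measured when the row begins, along the tool's axes as they then stand; what a row does not reach is not made up. A row lasts 1/8 s, in which the tool goes at most 62.5 mm and 10.7 degrees, less where a joint would pass 70% of its speed; a pose out of reach is approached as far as the arm can. A call is refused whole if a number of a shift passes 0.0625 or a number of a turn 10.7, either way. A call with a gripper value outside its range is refused whole. The fingers move at their own pace and stop on an object; the grip force is fixed at half the most. Time passes only in rows, so rows that do not move let the fingers close. It gives the time, the measured TCP pose, the force and the opening at its end, in the units of the state.
- read_state(): the state, without advancing time (a new reading comes with each control period).
- eyes.get_image(name): name is "scene" or "top" or "wrist"; returns a dict with "image" (384x512x3 uint8, red, green, blue), "range_z" (384x512 float32, m along the optical axis (not along the pixel's ray), 0 where there is no reading), "fx", "fy", "cx", "cy" (pixels), "D" ([k1, k2, p1, p2, k3] as OpenCV has them; the pictures are not rectified), "pose" (4x4, takes a point from camera to world coordinates). Camera axes: x right, y down, z forward; pixel columns grow to the right and rows downward; lengths in m; the calibration is good to about 2 mm. A picture is of the moment at which its call begins.
- robot.finish_job(): hands the job in, once; it reports no verdict.
Trained networks look in a picture, given as the dict that the camera call returned (one of the last four; its "shot" number tells which), for a name from the list of things; names that differ only in an ending like _2 or _b are one class to them, and where a whole thing is asked for, a point or a joint stands for the part that bears it (a point fixed in the world has none). Each returns a list of dicts, best first, with "confidence" (0 to 1); they miss things now and then, are a little off and sometimes report something else, mostly with a low value. They report only what shows in the picture. A call takes as long as a camera call.
- finder.recognise(picture, target): "at" ([x, y, z] in m, in the coordinates of the camera as it stood for that picture, good to about 4 mm: the middle of the surface that is visible of it).
- finder.mark_of(picture, target): "at" ([x, y, z] in m, in the coordinates of the camera as it stood for that picture, good to about 4 mm: a listed point, or the origin of a listed thing).
The state is a dict: "clock": time; "q": joint angles; "qd": joint speeds; "effort": joint torques, N m; "tcp_pos": TCP position; "orientation": TCP orientation; "force": force on the tool from outside, world axes, zero at the start; "wrist_torque": the same for the moment, N m; "opening": opening from 0.0 (shut) to 1.0 (fully open).
Only numpy, scipy, OpenCV 4.12 (cv2) and the standard library are available. Lean on these libraries where they do the work, as an engineer would, in place of code of your own. Each camera call takes 0.05 s, during which the arm holds its last target.

## Task

Turn the filter wheel on top of the lamp unit, click by click and pushing gently with a fingertip against its studs, until the green filter has clicked in at the white pointer; either direction will do. Do not pinch the wheel or its studs, do not lift or shove the lamp unit, leave the oil bottle, the objective and the slide box where they stand, and finish clear of everything.

Things in the scene. Friction and masses are not known exactly. Their poses are not given: they have to be found in the camera images.
- lamp_unit: White lamp housing with dark grey top plate, 180 (x) by 170 (y) by 70 mm high, 2.6 kg, standing loose on rubber feet. Origin: centre of its underside, on the bench; z up. An aluminium light snout, 40 mm across, sticks out 45 mm from its +x side at 36 mm height; the white pointer lies on the top plate on that side. The filter wheel lies flat on top, axis vertical through the origin.
- filter_wheel (a joint): Angle of the filter wheel in rad, counter-clockwise positive seen from above, no stops. 0 or any multiple of 6.283 = green filter at the pointer. Six spring detents, one every 1.047 rad; let go within about 0.4 rad of a detent's centre it pulls itself there. Leaving a detent takes about 2 N at a stud. Counter-clockwise from above the filters are green, blue, yellow, red, white, grey.
- wheel_axis (a point): Centre of the wheel's upper face, on its axis, 82 mm above the bench. Fixed to the lamp unit. The wheel is a black disc 124 mm across and 10 mm thick, carrying six flat coloured filter discs 21 mm across in aluminium rims, centred 38 mm from the axis, and three upright finger studs near its rim.
- pointer (a point): Point 38 mm from the wheel axis towards the white pointer mark (which lies just outside the wheel's rim), 82 mm above the bench: the chosen filter's centre must lie here. Fixed to the lamp unit.
- green_filter (a point): Centre of the green filter on the wheel's upper face, 38 mm from the axis. Turns with the wheel.
- stud0 (a point): Centre of the top of finger stud 0: an upright aluminium pin 12 mm across standing 24 mm above the wheel's upper face (top 106 mm above the bench), 54 mm from the axis. It stands on the wheel 30 degrees counter-clockwise of the green filter (between green and blue). Turns with the wheel.
- stud1 (a point): The same for stud 1, 120 degrees counter-clockwise of stud 0 (between yellow and red).
- stud2 (a point): The same for stud 2, 120 degrees clockwise of stud 0 (between white and grey).
- oil_bottle: Small amber oil bottle with black cap, 28 mm across, 70 mm tall, upright near the lamp unit. Origin: centre of its underside. Leave alone.
- objective: Spare microscope objective, steel with a green ring, 30 mm across, 46 mm tall, standing near the lamp unit. Origin: centre of its underside. Leave alone.
- slide_box: Blue slide box, 100 by 85 by 34 mm, lying near the lamp unit. Origin: centre of its underside. Leave alone.

How it is judged:
By the outcome, as a careful person would: the job done as asked, in the order asked, and still so for the second after the job is handed in, with the robot touching nothing.
It also fails if it takes over 51 s, if anything falls off the work surface, if the arm or the gripper's body presses on something with over 40 N, if the wrist force passes 120 N, or if a joint passes its speed limit or range.

## Working session

There is one attempt and no reset: what is moved stays moved. The work goes in short steps, Python scripts to look and compute and a tool call to move; the robot and the scene stay as the last step left them, time stands still between calls to the robot, and variables do not carry over. Pictures are saved under pics/ and viewed, and the job is handed in when it is done.

Besides the shell and the picture viewer there is one more tool, called after "Call:" by a JSON object that holds its "api" and its "payload". apply_moves: Moves the arm, as the interface text tells. Its arguments: {"type":"object","properties":{"rows":{"type":"array"}},"required":["rows"]}

```bash
mkdir -p pics; cat > h.py <<'E'
from workcell import read_state, eyes, robot, finder
import numpy as np, cv2
def snap(n,f):
    p=eyes.get_image(n); cv2.imwrite('pics/'+f,cv2.cvtColor(p['image'],cv2.COLOR_RGB2BGR)); return p
def w(p,a):
    return (np.array(p['pose'])@np.r_[a,1])[:3]
def px(p,a):
    K=np.array([[p['fx'],0,p['cx']],[0,p['fy'],p['cy']],[0,0,1]])
    return cv2.projectPoints(np.array([a],float),np.zeros(3),np.zeros(3),K,np.array(p['D']))[0].ravel()
E
python3 - <<'E'
from h import *
s=read_state();print({k:np.round(v,3) for k,v in s.items()})
for c in ['scene','top']:
    p=snap(c,c+'1.png')
    for n in ['lamp_unit','wheel_axis','pointer','green_filter','stud0','stud1','stud2','oil_bottle','objective','slide_box']:
        for r in finder.mark_of(p,n)[:2]:
            print(c,n,round(r['confidence'],2),np.round(w(p,r['at']),3),px(p,r['at']).round())
E
```

```text
{'clock': np.float64(0.0), 'q': array([ 1.18 ,  0.384,  0.044,  1.6  , -0.018,  1.161, -0.05 ]), 'qd': array([ 0.   , -0.001, -0.   ,  0.001, -0.002, -0.001, -0.001]), 'effort': array([ 1.0000e-03, -4.3346e+01,  1.0250e+00, -2.4951e+01,  1.1000e-02,
        1.1000e-02, -0.0000e+00]), 'tcp_pos': array([ 0.187, -0.621,  0.241]), 'orientation': array([ 0.989,  0.146, -0.   , -0.001]), 'force': array([-0.772, -0.25 , -0.202]), 'wrist_torque': array([-0.073,  0.04 ,  0.023]), 'opening': np.float64(1.003)}
scene lamp_unit 0.96 [ 0.584 -0.085  0.   ] [219. 241.]
scene wheel_axis 0.75 [ 0.585 -0.081  0.087] [219. 210.]
scene wheel_axis 0.39 [ 0.582 -0.084 -0.002] [220. 241.]
scene pointer 0.78 [ 0.63  -0.094  0.082] [221. 225.]
scene green_filter 0.74 [ 0.536 -0.087  0.108] [209. 192.]
scene green_filter 0.6 [ 0.589 -0.125  0.082] [201. 218.]
scene stud0 0.8 [ 0.606 -0.037  0.112] [242. 201.]
scene stud0 0.62 [ 0.618 -0.131  0.108] [202. 216.]
scene stud1 0.8 [ 0.606 -0.037  0.112] [242. 201.]
scene stud1 0.62 [ 0.618 -0.131  0.108] [202. 216.]
scene stud2 0.8 [ 0.606 -0.037  0.112] [242. 20
[... 312 characters left out ...]
88  0.002] [299. 190.]
top wheel_axis 0.77 [ 0.585 -0.09   0.08 ] [307. 184.]
top pointer 0.78 [ 0.623 -0.095  0.081] [310. 163.]
top green_filter 0.71 [ 0.588 -0.124  0.082] [326. 183.]
top stud0 0.95 [ 0.611 -0.037  0.106] [279. 166.]
top stud0 0.69 [ 0.532 -0.089  0.102] [309. 213.]
top stud1 0.95 [ 0.611 -0.037  0.106] [279. 166.]
top stud1 0.69 [ 0.532 -0.089  0.102] [309. 213.]
top stud2 0.95 [ 0.611 -0.037  0.106] [279. 166.]
top stud2 0.69 [ 0.532 -0.089  0.102] [309. 213.]
top oil_bottle 0.78 [0.653 0.047 0.   ] [231. 154.]
top objective 0.63 [ 0.625 -0.241 -0.   ] [376. 171.]
top objective 0.18 [ 0.587 -0.089  0.083] [306. 183.]
top slide_box 0.63 [ 0.48  -0.229 -0.005] [370. 245.]
```

```bash
python3 - <<'E'
import cv2
a=cv2.imread('pics/top1.png')[110:270,200:420];cv2.imwrite('pics/top1c.png',cv2.resize(a,None,fx=3.5,fy=3.5,interpolation=cv2.INTER_CUBIC))
E
```

```text
(no output)
```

View pics/top1c.png

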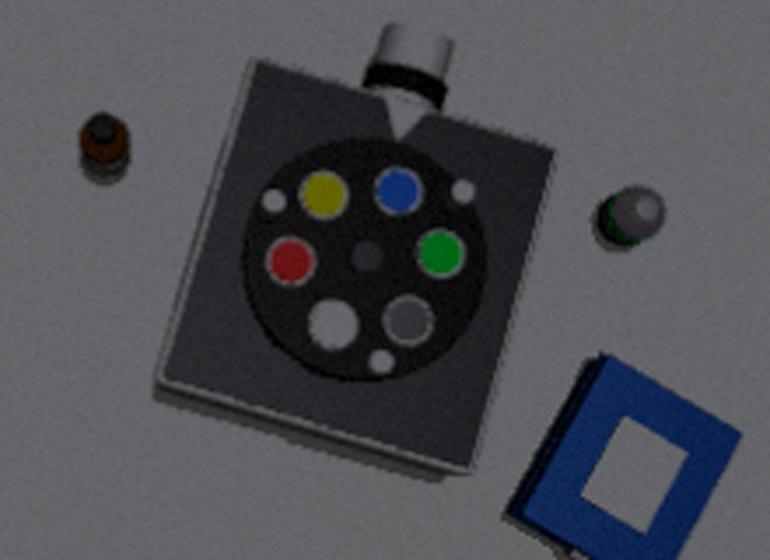

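View pics/scene1.png

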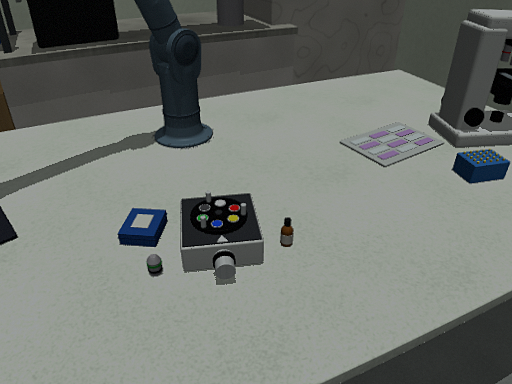

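```bash
cat >> h.py <<'E'
def ray(p,u,z):
    K=np.array([[p['fx'],0,p['cx']],[0,p['fy'],p['cy']],[0,0,1]])
    n=cv2.undistortPoints(np.array([[u]],float),K,np.array(p['D'])).ravel()
    T=np.array(p['pose']);d=T[:3,:3]@np.r_[n,1];o=T[:3,3];return o+d*(z-o[2])/d[2]
def meas(p,roi):
    im=p['image'];x0,y0,x1,y1=roi
    hsv=cv2.cvtColor(im,cv2.COLOR_RGB2HSV)
    out={}
    for n,lo,hi in [('green',50,75),('blue',100,125),('yellow',22,34),('red',0,6)]:
        m=((hsv[...,0]>=lo)&(hsv[...,0]<=hi)&(hsv[...,1]>150)&(hsv[...,2]>60)).astype(np.uint8)
        k=np.zeros_like(m);k[y0:y1,x0:x1]=1;m*=k
        c,l,s,ce=cv2.connectedComponentsWithStats(m)
        if c<2: continue
        i=1+np.argmax(s[1:,4]);out[n]=(ray(p,ce[i],.082),s[i,4],ce[i])
    return out
E
python3 - <<'E'
from h import *
p=snap('top','top2.png')
m=meas(p,(265,140,345,225))
for k,v in m.items(): print(k,v[0].round(4),v[1],v[2].round(1))
# axis = mid of green/red shifted: green-0, blue60, yellow120, red180 
if 'green' in m and 'red' in m:
    c=(m['green'][0]+m['red'][0])/2;print('axis',c)
    for i,k in enumerate(['green','blue','yellow','red']):
        if k in m:
            d=m[k][0]-c;print(k,np.linalg.norm(d[:2]),np.degrees(np.arctan2(d[1],d[0]))-60*i)
f=lambda u,v:(u/3.5+200-.36,v/3.5+110-.36)
tip=ray(p,f(402,137),.071);print('tip',tip)
for a,b in [((160,380),(255,62)),((555,150),(472,468)),((160,380),(472,468)),((255,62),(555,150))]:
    print(np.degrees(np.arctan2(*(ray(p,f(*b),.07)-ray(p,f(*a),.07))[[1,0]])))
for c in [(274,200),(463,191),(381,361)]: print(ray(p,f(*c),.106))
E
```

```text
green [ 0.5892 -0.1224  0.082 ] 104 [325.3 182. ]
blue [ 0.6206 -0.1011  0.082 ] 96 [313.3 164.2]
yellow [ 0.6178 -0.0632  0.082 ] 96 [292.  165.3]
red [ 0.5828 -0.0465  0.082 ] 62 [282.5 184.7]
axis [ 0.58597056 -0.08442933  0.082     ]
green 0.03805858245782516 -85.20298284930792
blue 0.038391722575835896 -85.66005679008325
yellow 0.038275798827593376 -86.3156759872011
red 0.03805858245782516 -85.20298284930792
tip [ 0.65127648 -0.10538822  0.071     ]
-15.596298388658527
164.6320926598814
-104.7849666020549
-105.3296310792952
[ 0.61000866 -0.03605562  0.106     ]
[ 0.61653966 -0.12892778  0.106     ]
[ 0.53243071 -0.08831798  0.106     ]
```

Call:
{"api": "apply_moves", "payload": {"rows": [{"fingers":0,"x":0.04,"y":-0.037},{"fingers":0,"x":0.04,"y":-0.037},{"fingers":0,"x":0.04,"y":-0.037},{"fingers":0,"x":0.04,"y":-0.037},{"fingers":0,"x":0.04,"y":-0.037},{"fingers":0,"x":0.04,"y":-0.037},{"fingers":0,"x":0.04,"y":-0.037},{"fingers":0,"x":0.04,"y":-0.037},{"fingers":0,"x":0.04,"y":-0.037},{"fingers":0,"x":0.04,"y":-0.037},{"fingers":0,"az":-7.5},{"fingers":0,"az":-7.5},{"fingers":0}]}}

```text
invalid input
```

```bash
cat > st.py <<'E'
from h import *
from scipy.spatial.transform import Rotation as R
def rel(target):
    s=read_state();M=R.from_quat(s['orientation']).as_matrix()
    print('t',round(s['clock'],2),'tcp',s['tcp_pos'].round(4),'y',M[:,1].round(3),'z',M[:,2].round(3),'F',s['force'].round(1),'op',round(s['opening'],2),'delta tool',(M.T@(np.array(target)-s['tcp_pos'])).round(4))
E
python3 - <<'E'
from st import *
rel([.515,-.061,.15])
p=snap('wrist','wr1.png')
for n in ['wheel_axis','pointer','green_filter','stud0']:
    for r in finder.mark_of(p,n)[:3]:
        print(n,round(r['confidence'],2),np.round(w(p,r['at']),3),px(p,r['at']).round())
E
```

```text
t 1.15 tcp [ 0.1876 -0.6223  0.2422] y [ 0.289 -0.957 -0.   ] z [ 0.  0. -1.] F [-0.4 -0.8  1.1] op 1.0 delta tool [ 0.4755 -0.4429  0.0923]
```

View pics/wr1.png

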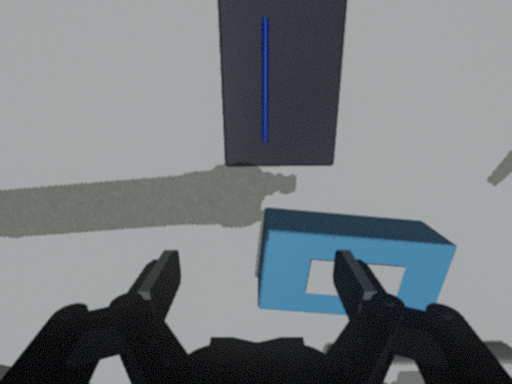

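Call:
{"api": "apply_moves", "payload": {"rows": [{"fingers":0,"x":0.04,"y":-0.037,"z":0,"ax":0,"ay":0,"az":0},{"fingers":0,"x":0.04,"y":-0.037,"z":0,"ax":0,"ay":0,"az":0}]}}

```text
clock: 1.65
tcp_pos: [0.2396, -0.531, 0.242]
orientation: [0.99, 0.141, -0.001, 0.001]
force: [0.4, 0.2, 0.2]
opening: 0.606
```

Call:
{"api": "apply_moves", "payload": {"rows": [{"fingers":0,"x":0.04,"y":-0.037,"z":0,"ax":0,"ay":0,"az":0},{"fingers":0,"x":0.04,"y":-0.037,"z":0,"ax":0,"ay":0,"az":0},{"fingers":0,"x":0.04,"y":-0.037,"z":0,"ax":0,"ay":0,"az":0},{"fingers":0,"x":0.04,"y":-0.037,"z":0,"ax":0,"ay":0,"az":0},{"fingers":0,"x":0.04,"y":-0.037,"z":0,"ax":0,"ay":0,"az":0},{"fingers":0,"x":0.04,"y":-0.037,"z":0,"ax":0,"ay":0,"az":0},{"fingers":0,"x":0.04,"y":-0.037,"z":0,"ax":0,"ay":0,"az":0},{"fingers":0,"x":0,"y":0,"z":0,"ax":0,"ay":0,"az":-7.5},{"fingers":0,"x":0,"y":0,"z":0,"ax":0,"ay":0,"az":-7.5},{"fingers":0,"x":0,"y":0,"z":0,"ax":0,"ay":0,"az":0}]}}

```text
clock: 2.9
tcp_pos: [0.446, -0.1878, 0.2438]
orientation: [0.961, 0.277, 0.002, 0.005]
force: [0.3, -0.2, -0.5]
opening: -0.001
```

```bash
python3 - <<'E'
from st import *
rel([.515,-.061,.15])
p=snap('wrist','wr2.png')
print(np.array(p['pose']).round(3))
E
```

```text
t 2.9 tcp [ 0.446  -0.1878  0.2438] y [ 0.533 -0.846  0.01 ] z [ 0.007 -0.008 -1.   ] F [ 0.3 -0.2 -0.5] op -0.0 delta tool [ 0.1258 -0.0715  0.0932]
[[ 0.532 -0.803 -0.268  0.517]
 [-0.847 -0.501 -0.18  -0.142]
 [ 0.01   0.323 -0.946  0.375]
 [ 0.     0.     0.     1.   ]]
```

View pics/wr2.png

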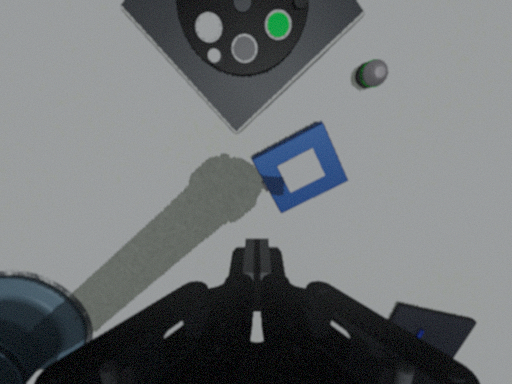

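Call:
{"api": "apply_moves", "payload": {"rows": [{"fingers":0,"x":0.042,"y":-0.024,"z":0,"ax":0,"ay":0,"az":0},{"fingers":0,"x":0.042,"y":-0.024,"z":0,"ax":0,"ay":0,"az":0},{"fingers":0,"x":0.042,"y":-0.024,"z":0,"ax":0,"ay":0,"az":0},{"fingers":0,"x":0,"y":0,"z":0.04,"ax":0,"ay":0,"az":0},{"fingers":0,"x":0,"y":0,"z":0.04,"ax":0,"ay":0,"az":0},{"fingers":0,"x":0,"y":0,"z":0,"ax":0,"ay":0,"az":0}]}}

```text
clock: 3.7
tcp_pos: [0.5192, -0.0622, 0.1633]
orientation: [0.964, 0.266, 0.005, 0.007]
force: [-0.0, -0.9, 0.4]
opening: -0.001
```

```bash
python3 - <<'E'
from st import *
rel([.515,-.061,.104])
p=snap('wrist','wr3.png')
T=np.array(p['pose'])
m=meas(p,(0,0,512,384))
for k,v in m.items(): print(k,v[0].round(4),v[1],v[2].round(1))
for r in finder.mark_of(p,'stud0')[:4]: print(round(r['confidence'],2),np.round(w(p,r['at']),3),px(p,r['at']).round())
print(p['fx'])
E
```

```text
t 3.7 tcp [ 0.5192 -0.0622  0.1633] y [ 0.512 -0.859  0.015] z [ 0.012 -0.01  -1.   ] F [-0.  -0.9  0.4] op -0.0 delta tool [-0.0033 -0.0041  0.0592]
green [ 0.5905 -0.1228  0.082 ] 416 [363.1 175.4]
blue [ 0.517  -0.1878  0.082 ] 2615 [369.3 275.7]
yellow [ 0.6193 -0.0636  0.082 ] 538 [324.6 104.2]
red [ 0.5851 -0.0471  0.082 ] 435 [281.6 132.7]
0.94 [ 0.529 -0.09   0.106] [293. 228.]
0.85 [ 0.61  -0.037  0.102] [292.  95.]
0.78 [ 0.618 -0.131  0.104] [407. 156.]
269.37391878631377
```

View pics/wr3.png

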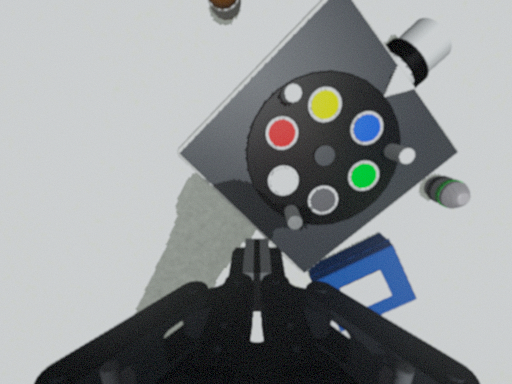

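Call:
{"api": "apply_moves", "payload": {"rows": [{"fingers":0,"x":-0.003,"y":0,"z":0.03,"ax":0,"ay":0,"az":0},{"fingers":0,"x":0,"y":0,"z":0.02,"ax":0,"ay":0,"az":0},{"fingers":0,"x":0,"y":0,"z":0.009,"ax":0,"ay":0,"az":0},{"fingers":0,"x":0,"y":0,"z":0,"ax":0,"ay":0,"az":0}]}}

```text
clock: 4.3
tcp_pos: [0.5283, -0.0685, 0.1155]
orientation: [0.965, 0.262, 0.015, 0.012]
force: [0.4, 0.4, 0.1]
opening: 0.002
```

```bash
python3 - <<'E'
from st import *
rel([.5145,-.0605,.103])
p=snap('wrist','wr4.png')
E
```

```text
t 4.3 tcp [ 0.5283 -0.0685  0.1155] y [ 0.506 -0.862  0.032] z [ 0.036 -0.016 -0.999] F [0.4 0.4 0.1] op 0.0 delta tool [-0.0082 -0.0143  0.0119]
```

View pics/wr4.png

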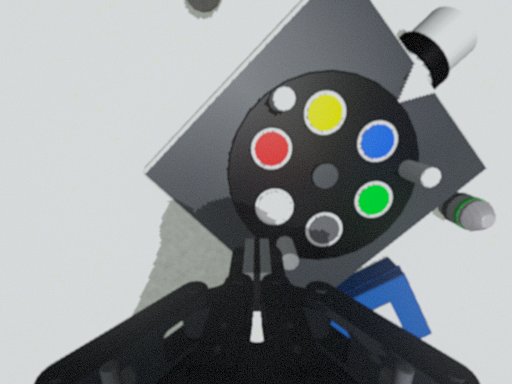

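```bash
cat >> st.py <<'E'
def go(target,yaw):
    rel(target);s=read_state();M=R.from_quat(s['orientation']).as_matrix()
    c,sn=np.cos(np.radians(yaw)),np.sin(np.radians(yaw))
    y=np.array([c,sn,0]);z=np.array([0,0,-1.]);D=np.c_[np.cross(y,z),y,z]
    print('turn deg',np.degrees(R.from_matrix(M.T@D).as_rotvec()).round(2))
E
python3 - <<'E'
from st import *
go([.517,-.0625,.103],-58)
E
```

```text
t 4.35 tcp [ 0.5289 -0.0685  0.1161] y [ 0.506 -0.862  0.033] z [ 0.038 -0.016 -0.999] F [-0.3 -0.2  0.5] op -0.0 delta tool [-0.0076 -0.0116  0.0125]
turn deg [ 1.89 -1.37 -1.59]
```

Call:
{"api": "apply_moves", "payload": {"rows": [{"fingers":0,"x":-0.004,"y":-0.006,"z":0,"ax":1.9,"ay":-1.4,"az":-1.6},{"fingers":0,"x":-0.004,"y":-0.006,"z":0.004,"ax":0,"ay":0,"az":0},{"fingers":0,"x":0,"y":0,"z":0.008,"ax":0,"ay":0,"az":0}]}}

```text
clock: 4.72
tcp_pos: [0.5185, -0.0625, 0.1072]
orientation: [0.961, 0.275, 0.003, 0.002]
force: [1.0, -0.8, -0.1]
opening: -0.001
```

```bash
python3 - <<'E'
from st import *
go([.517,-.0625,.103],-58)
E
```

```text
t 4.72 tcp [ 0.5185 -0.0625  0.1072] y [ 0.529 -0.848  0.005] z [ 0.007 -0.001 -1.   ] F [ 1.  -0.8 -0.1] op -0.0 delta tool [-0.0013 -0.0008  0.0042]
turn deg [ 0.27 -0.28 -0.03]
```

Call:
{"api": "apply_moves", "payload": {"rows": [{"fingers":0,"x":0,"y":0.004,"z":0.003,"ax":0.3,"ay":-0.3,"az":0},{"fingers":0,"x":-0.001,"y":0.004,"z":0.001,"ax":0,"ay":0,"az":0},{"fingers":0,"x":-0.001,"y":0.004,"z":0,"ax":0,"ay":0,"az":0},{"fingers":0,"x":0,"y":0.003,"z":0,"ax":0,"ay":0,"az":0}]}}

```text
clock: 5.22
tcp_pos: [0.5243, -0.0772, 0.1021]
orientation: [0.961, 0.275, -0.001, -0.0]
force: [0.2, 0.2, 0.4]
opening: -0.001
```

```bash
cat >> st.py <<'E'
A=np.array([.5865,-.0845])
def tgt(th,off,yaw=-58,z=.103):
    t=np.radians(th);n=np.array([np.cos(np.radians(yaw)),np.sin(np.radians(yaw))])
    return np.r_[A+.054*np.array([np.cos(t),np.sin(t)])-off*n,z]
E
python3 - <<'E'
from st import *
go(tgt(184.4,.0125),-58)
p=snap('wrist','wr5.png')
E
```

```text
t 5.22 tcp [ 0.5243 -0.0772  0.1021] y [ 0.529 -0.848 -0.002] z [-0.003  0.    -1.   ] F [0.2 0.2 0.4] op -0.0 delta tool [ 0.0011  0.0016 -0.0009]
turn deg [-0.09  0.12 -0.04]
```

View pics/wr5.png

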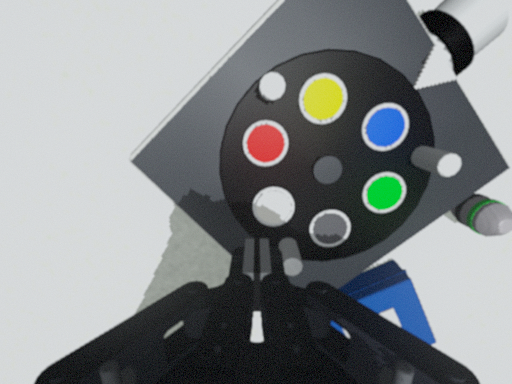

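Call:
{"api": "apply_moves", "payload": {"rows": [{"fingers":0,"x":0,"y":0.003,"z":0,"ax":0,"ay":0,"az":0},{"fingers":0,"x":-0.0012,"y":0.0026,"z":0,"ax":0,"ay":0,"az":0},{"fingers":0,"x":-0.0012,"y":0.0026,"z":0,"ax":0,"ay":0,"az":0},{"fingers":0,"x":-0.0009,"y":0.0026,"z":0,"ax":0,"ay":0,"az":0},{"fingers":0,"x":-0.0009,"y":0.0026,"z":0,"ax":0,"ay":0,"az":0},{"fingers":0,"x":-0.0006,"y":0.0028,"z":0,"ax":0,"ay":0,"az":0}]}}

```text
clock: 6.02
tcp_pos: [0.5288, -0.0898, 0.1023]
orientation: [0.961, 0.277, -0.001, -0.003]
force: [-1.0, 3.2, 0.8]
opening: -0.004
```

```bash
cat >> st.py <<'E'
def wheel(p):
    m=meas(p,(240,0,512,250) if p['pose'][2][3]<.6 else (265,140,345,225))
    for i,k in enumerate(['green','blue','yellow','red']):
        if k in m:
            d=m[k][0][:2]-A;print(k,m[k][1],np.linalg.norm(d).round(4),(np.degrees(np.arctan2(d[1],d[0]))-60*i).round(1),m[k][2].round())
E
python3 - <<'E'
from st import *
go(tgt(200,.0125),-58)
p=snap('wrist','wr6.png');wheel(p)
E
```

```text
t 6.03 tcp [ 0.5288 -0.0898  0.1023] y [ 0.532 -0.847 -0.006] z [-0.004  0.005 -1.   ] F [-1.   3.2  0.8] op -0.0 delta tool [-0.0011  0.0023 -0.0007]
turn deg [-0.36  0.02  0.15]
green 908 0.039 -64.7 [369. 173.]
blue 1129 0.0395 -66.8 [352. 109.]
yellow 1126 0.0385 -68.3 [282.  98.]
red 378 0.0325 -69.4 [246. 154.]
```

View pics/wr6.png

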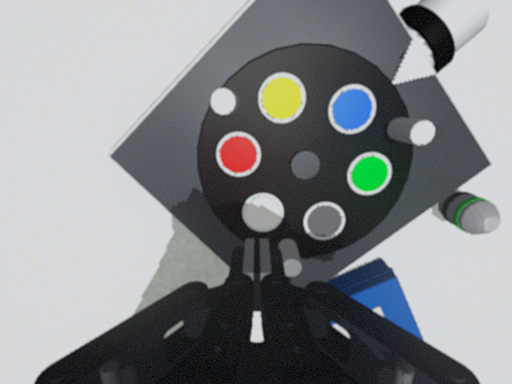

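Call:
{"api": "apply_moves", "payload": {"rows": [{"fingers":0,"x":-0.0006,"y":0.003,"z":0,"ax":0,"ay":0,"az":0},{"fingers":0,"x":-0.0004,"y":0.003,"z":0,"ax":0,"ay":0,"az":0},{"fingers":0,"x":0,"y":0.003,"z":0,"ax":-0.3,"ay":0,"az":0},{"fingers":0,"x":0,"y":0.003,"z":0,"ax":0,"ay":0,"az":0},{"fingers":0,"x":0.0002,"y":0.003,"z":0,"ax":0,"ay":0,"az":0},{"fingers":0,"x":0.0004,"y":0.003,"z":0,"ax":0,"ay":0,"az":0}]}}

```text
clock: 6.82
tcp_pos: [0.5392, -0.1086, 0.1023]
orientation: [0.961, 0.276, 0.0, 0.001]
force: [-0.3, 0.7, -0.5]
opening: -0.001
```

```bash
python3 - <<'E'
from st import *
go(tgt(221,.0176),-58)
p=snap('wrist','wr7.png');wheel(p)
E
```

```text
t 6.83 tcp [ 0.5392 -0.1086  0.1023] y [ 0.531 -0.848  0.002] z [ 0.001 -0.002 -1.   ] F [-0.3  0.7 -0.5] op -0.0 delta tool [-0.0004 -0.0045 -0.0007]
turn deg [0.1  0.02 0.05]
green 1011 0.0393 -42.4 [332. 145.]
blue 158 0.0397 -53.0 [297.  96.]
```

View pics/wr7.png

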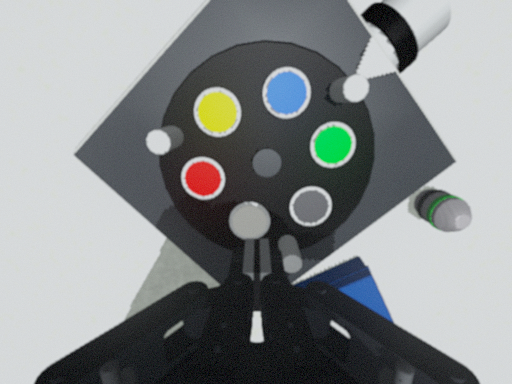

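Call:
{"api": "apply_moves", "payload": {"rows": [{"fingers":0,"x":0.0007,"y":0.0028,"z":0,"ax":0,"ay":0,"az":0},{"fingers":0,"x":0.0008,"y":0.0028,"z":0,"ax":0,"ay":0,"az":0},{"fingers":0,"x":0.0009,"y":0.0027,"z":0,"ax":0,"ay":0,"az":0},{"fingers":0,"x":0,"y":0,"z":0,"ax":0,"ay":0,"az":0}]}}

```text
clock: 7.38
tcp_pos: [0.547, -0.1169, 0.1024]
orientation: [0.961, 0.275, 0.001, 0.002]
force: [0.2, 0.1, -0.1]
opening: -0.0
```

```bash
python3 - <<'E'
from st import *
go(tgt(238,.0176),-58)
p=snap('wrist','wr8.png');wheel(p)
E
```

```text
t 7.38 tcp [ 0.547  -0.1169  0.1024] y [ 0.529 -0.848  0.004] z [ 0.002 -0.004 -1.   ] F [ 0.2  0.1 -0.1] op -0.0 delta tool [ 0.0021 -0.0005 -0.0006]
turn deg [ 0.25 -0.01 -0.03]
green 1031 0.0394 -29.8 [307. 134.]
blue 28 0.0304 -29.0 [245. 112.]
```

View pics/wr8.png

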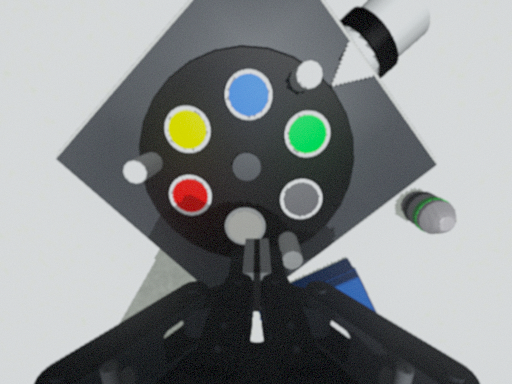

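Call:
{"api": "apply_moves", "payload": {"rows": [{"fingers":0,"x":0,"y":0,"z":0,"ax":0,"ay":0,"az":0},{"fingers":0,"x":0,"y":0,"z":0,"ax":0,"ay":0,"az":0}]}}

```text
clock: 7.68
tcp_pos: [0.5468, -0.1173, 0.1024]
orientation: [0.961, 0.275, 0.001, 0.002]
force: [0.7, 1.1, 0.4]
opening: -0.002
```

```bash
python3 - <<'E'
from st import *
go(tgt(238,.0176),-58)
p=snap('wrist','wr9.png');wheel(p)
p=snap('top','top3.png');wheel(p)
E
```

```text
t 7.67 tcp [ 0.5468 -0.1173  0.1024] y [ 0.529 -0.849  0.005] z [ 0.002 -0.004 -1.   ] F [0.7 1.1 0.4] op -0.0 delta tool [ 0.0025 -0.0007 -0.0006]
turn deg [ 0.27  0.01 -0.06]
green 1040 0.0394 -29.6 [307. 133.]
blue 44 0.0312 -29.0 [244. 109.]
green 95 0.038 -30.6 [315. 165.]
blue 93 0.038 -29.8 [293. 164.]
yellow 97 0.0379 -29.4 [283. 183.]
red 56 0.0387 -27.7 [294. 202.]
```

View pics/wr9.png

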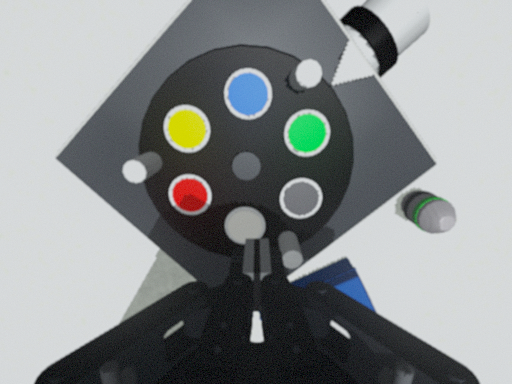

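Call:
{"api": "apply_moves", "payload": {"rows": [{"fingers":0,"x":0.0015,"y":0.0025,"z":0,"ax":0,"ay":0,"az":0},{"fingers":0,"x":0.0015,"y":0.0025,"z":0,"ax":0,"ay":0,"az":0},{"fingers":0,"x":0,"y":0,"z":0,"ax":0,"ay":0,"az":0}]}}

```text
clock: 8.15
tcp_pos: [0.5521, -0.1207, 0.1024]
orientation: [0.961, 0.275, 0.0, 0.003]
force: [-0.3, 0.0, 0.4]
opening: 0.0
```

```bash
python3 - <<'E'
from st import *
go(tgt(244,.0176),-58)
p=snap('wrist','wr10.png');wheel(p)
p=snap('top','top4.png');wheel(p)
E
```

```text
t 8.15 tcp [ 0.5521 -0.1207  0.1024] y [ 0.529 -0.849  0.005] z [ 0.002 -0.005 -1.   ] F [-0.3  0.   0.4] op 0.0 delta tool [ 0.0025 -0.0014 -0.0006]
turn deg [ 0.29  0.05 -0.07]
green 1042 0.0394 -22.4 [292. 130.]
blue 23 0.035 -36.2 [242. 108.]
green 97 0.0376 -22.7 [312. 164.]
blue 96 0.0378 -22.3 [291. 166.]
yellow 95 0.0379 -22.0 [283. 186.]
red 71 0.038 -22.2 [296. 203.]
```

View pics/wr10.png

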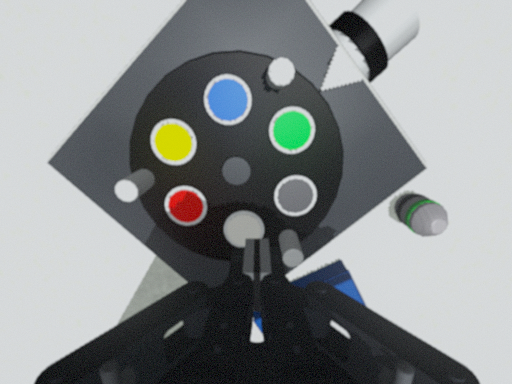

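Call:
{"api": "apply_moves", "payload": {"rows": [{"fingers":0,"x":0.0016,"y":0.0023,"z":0,"ax":0,"ay":0,"az":0},{"fingers":0,"x":0,"y":0,"z":0,"ax":0,"ay":0,"az":0},{"fingers":0,"x":0,"y":0,"z":0,"ax":0,"ay":0,"az":0}]}}

```text
clock: 8.62
tcp_pos: [0.5547, -0.1217, 0.1024]
orientation: [0.961, 0.275, 0.0, 0.003]
force: [1.2, -1.1, -0.3]
opening: 0.002
```

```bash
python3 - <<'E'
from st import *
go(tgt(250,.0176),-58)
p=snap('wrist','wr11.png');wheel(p)
for u in [(256,60)]: pass
np.save('w11.npy',p,allow_pickle=True)
p=snap('top','top5.png');wheel(p);np.save('t5.npy',p,allow_pickle=True)
E
```

```text
t 8.62 tcp [ 0.5547 -0.1217  0.1024] y [ 0.529 -0.849  0.005] z [ 0.002 -0.005 -1.   ] F [ 1.2 -1.1 -0.3] op 0.0 delta tool [ 0.0042  0.0009 -0.0006]
turn deg [ 0.28  0.06 -0.06]
green 1067 0.0394 -15.8 [282. 126.]
green 98 0.0378 -16.1 [310. 163.]
blue 92 0.0378 -15.8 [289. 168.]
yellow 97 0.0382 -15.3 [283. 188.]
red 70 0.0381 -15.3 [298. 204.]
```

View pics/wr11.png

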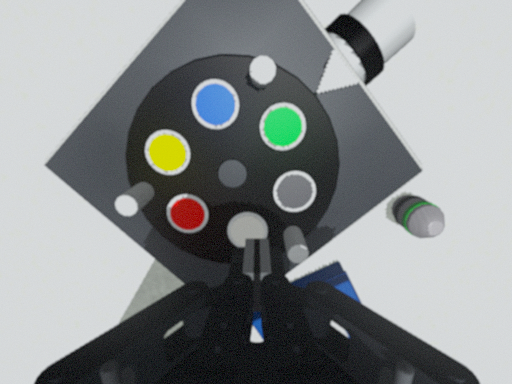

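Call:
{"api": "apply_moves", "payload": {"rows": [{"fingers":0,"x":-0.004,"y":-0.006,"z":0,"ax":0,"ay":0,"az":0},{"fingers":0,"x":-0.006,"y":-0.008,"z":0,"ax":0,"ay":0,"az":0},{"fingers":0,"x":0,"y":0,"z":-0.03,"ax":0,"ay":0,"az":0},{"fingers":0,"x":0,"y":0,"z":-0.04,"ax":0,"ay":0,"az":0},{"fingers":0,"x":-0.02,"y":0,"z":-0.04,"ax":0,"ay":0,"az":0},{"fingers":0,"x":-0.02,"y":0,"z":-0.02,"ax":0,"ay":0,"az":0},{"fingers":0,"x":0,"y":0,"z":0,"ax":0,"ay":0,"az":0},{"fingers":0,"x":0,"y":0,"z":0,"ax":0,"ay":0,"az":0}]}}

```text
clock: 9.72
tcp_pos: [0.4978, -0.1326, 0.2338]
orientation: [0.961, 0.277, -0.003, 0.001]
force: [-1.0, 0.8, -0.5]
opening: -0.0
```

```bash
python3 - <<'E'
from st import *
go([.5,-.1,.25],-58)
p=snap('wrist','wr12.png');wheel(p)
for n in ['pointer','green_filter']:
    r=finder.mark_of(p,n)[0]; print(n,r['confidence'],w(p,r['at']).round(4))
p=snap('top','top6.png');wheel(p)
for n in ['pointer','green_filter','lamp_unit','oil_bottle','objective','slide_box']:
    r=finder.mark_of(p,n); print(n,[(round(q['confidence'],2),w(p,q['at']).round(3)) for q in r[:1]])
a=cv2.imread('pics/top6.png')[110:270,200:420];cv2.imwrite('pics/top6c.png',cv2.resize(a,None,fx=3.5,fy=3.5,interpolation=cv2.INTER_CUBIC))
E
```

```text
t 9.72 tcp [ 0.4978 -0.1326  0.2338] y [ 0.532 -0.847  0.001] z [-0.005 -0.004 -1.   ] F [-1.   0.8 -0.5] op -0.0 delta tool [ 0.0191 -0.0265 -0.0163]
turn deg [0.07 0.35 0.13]
green 356 0.0393 -15.5 [294.  56.]
blue 2565 0.1523 -184.6 [315. 218.]
red 47 0.0324 -8.6 [242. 112.]
pointer 0.72 [ 0.6225 -0.0937  0.0818]
green_filter 0.88 [ 0.6248 -0.0906  0.0817]
green 98 0.0378 -16.1 [310. 163.]
blue 93 0.0379 -15.8 [289. 168.]
yellow 97 0.0382 -15.3 [283. 188.]
red 58 0.0381 -13.9 [299. 204.]
pointer [(0.84, array([ 0.623, -0.095,  0.083]))]
green_filter [(0.97, array([ 0.62 , -0.097,  0.084]))]
lamp_unit [(0.75, array([ 0.586, -0.087,  0.004]))]
oil_bottle [(0.59, array([0.655, 0.048, 0.001]))]
objective [(0.68, array([ 0.623, -0.241,  0.002]))]
slide_box [(0.88, array([ 0.48 , -0.231, -0.003]))]
```

View pics/top6c.png

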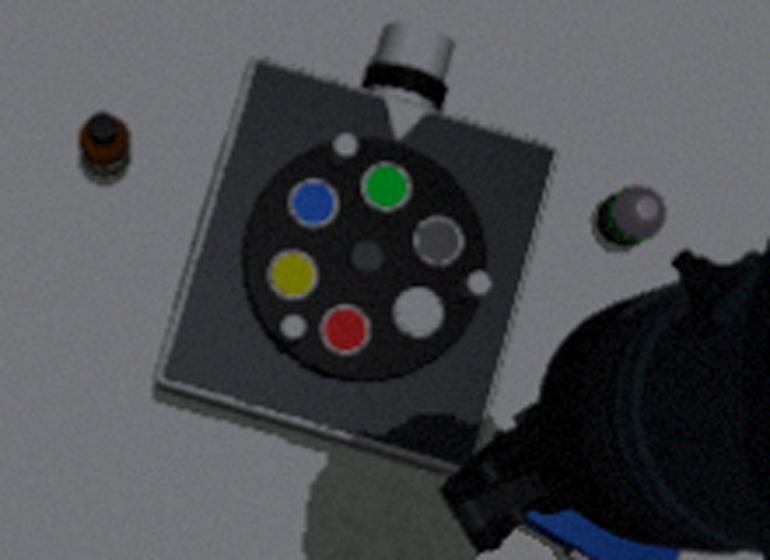

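View pics/wr12.png

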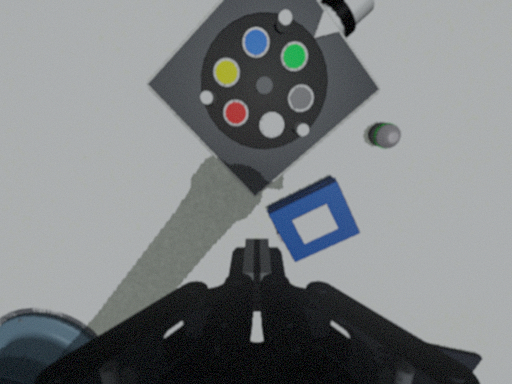

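```bash
python3 - <<'E'
from h import *
print(robot.finish_job())
E
```

```text
the job is handed in; nothing more can be done
None
```

I turned the wheel one click counter-clockwise, from blue to green, and handed the job in at about 10 s. I pushed stud 2 gently with the shut fingertips in small steps, and the force readings between steps stayed at about 3.4 N or less. The gripper then backed off and rose clear.

**Wheel position:** After I backed off, the top camera put the green filter at about −15.8°. The lamp's pointer axis, measured from its edges, is about −15.3°. The angle did not change once the finger let go.

**Other things:** In the top view the lamp's corners stand where they were. The oil bottle, objective and slide box measured within about 2 mm of where they started.

**Disagreements:**
- **Starting offset:** The wheel started about 10° clockwise of the blue filter's detent.
- **Late click:** When I stopped pushing about 15° short, and again at 7° short, it stayed put instead of pulling itself in. I had to nudge it on before it moved to the pointer, so I take the click from its final angle and from the last nudge turning it further than the finger moved.
- **Pointer estimates:** The trained networks' pointer positions scattered by up to about 10° in direction. I relied on the lamp's edges and the filter colours instead.

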